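# Seat the tube block in the shaker and lock it

### The job

Lift the metal tube block out of its white cradle, where it can only be taken by its long sides, and stand it flat on the bench, clear of everything, and let go. Then take it again by its two short ends, lower it (do not drop it) into the walled pocket on top of the tube shaker so that it sits fully home and square, let go, and turn the turnbutton all the way across it to its stop. Leave everything else on the bench where it is.

Things in the scene. Friction and masses are not known exactly. Their poses are not given: they have to be found in the camera images.
- block: The tube block: plain aluminium, 4 x 3 grid of 10 mm holes in its top, 64 mm long (own x) x 46 mm wide (own y) x 46 mm high, 0.2 to 0.4 kg. Origin: centre of its underside; z up. It starts in the cradle, holes up, its x along the cradle's x. A half turn about z makes no difference.
- cradle: White plastic cradle, fixed. Base plate 104 (x, the block's length) x 70 (y) x 12 mm; the block stands on it, underside at 12 mm. Two end cheeks, 8 mm thick, 48 mm wide, 50 mm high above the plate, stand 1.5 mm off the block's short ends and hide them; its long sides (own +y, -y) are open to the fingers. Origin: centre of its underside, on the bench.
- shaker: Tube shaker, fixed: white box, 170 (x) x 140 (y) mm, flat grey top 70 mm above the bench, carrying the aluminium pocket. Origin: centre of its underside. The pocket's walls at +x and -x are full length, 8 mm thick; its +y and -y ends have only corner posts, with a 37 mm gap between them, open down to the flat top, for a finger.
- pocket (a point): Centre of the pocket's floor, 70 mm above the bench; axes as the shaker's. Inside it is 49 mm (x) by 67 mm (y): the block, its length along pocket y, has 1.5 mm play per side. Walls are straight to 36 mm above the floor, then flare out about 3 mm up to 42 mm. The seated block has its underside at 0, its top at 46 mm, only 4 mm above the walls: it can be held only by its ends.
- turnbutton (a joint): Turnbutton on a post by the pocket; upright axis at pocket x = 40.5 mm, y = 0. In rad: 0 = at its stop, arm pointing to pocket -x across the block; grows anticlockwise from above to 1.9; at 1.57 the arm points to pocket -y. Starts at 1.45 to 1.8. Steel arm 42 mm long, 14 wide, 6 thick, underside 48 mm above the pocket floor. Stays where left; turns at about 0.03 N m.
- wing (a point): Middle of the top edge of the turnbutton's thumb wing, on the turning axis, 70 mm above the pocket floor. The wing is an upright plate, 30 mm long along the arm, 8 mm thick, standing 16 mm above the arm's top face. Own x lies along the wing, the arm points to -x; it turns with the turnbutton.
- spare: Bystander: a lower spare block, 60 x 36 x 26 mm, two large holes, aluminium. Origin: centre of underside.
- cup: Bystander: specimen jar with white cap, 52 mm across, 50 mm high. Origin: centre of underside.
- timer: Bystander: white timer, 30 (x) x 60 (y) x 45 mm high, beyond the cradle's -x end. Origin: centre of underside.
- holder: Bystander: grey holder 50 x 90 x 40 mm with three capped tubes, 101 mm high in all. Origin: centre of underside.
- disinfectant: Bystander: bottle, 68 mm across, 170 mm high. Origin: centre of underside.
- tipbox: Bystander: box of pipette tips, 85 x 120 x 70 mm high. Origin: centre of underside.
- tray: Bystander: steel tray 90 x 150 x 30 mm with tubes. Origin: centre of underside.
Not all that is in view belongs to the job. What is shaped like the shaker but blue or orange is not meant. What is shaped like the block but purple or yellow is not meant.

How it is judged (in metres and radians):
On the way, in this order (a step that is already met when the one before it is completed fails the run):
1. the block stands flat on the bench, out of the cradle and let go (for 0.2 s) (height (world z) of block below 0.005 m and angle between block's own z axis and vertical below 0.06 rad and horizontal distance between block and cradle above 0.06 m and linear speed of block below 0.02 m/s and contact force between the fingers and block below 0.1 N), for 0.2 s.
2. the block is home in the pocket and let go (for 0.2 s) (x of block in the frame of pocket between -0.0025 and 0.0025 m and y of block in the frame of pocket between -0.0025 and 0.0025 m and z of block in the frame of pocket between -0.002 and 0.002 m and angle between block's own z axis and vertical below 0.04 rad and angle between the x axis of block and the y axis of pocket, either way round below 0.08 rad and contact force between the fingers and block below 0.1 N), for 0.2 s.
At the end, for the whole second after the job is handed in: The block is home in the pocket: its underside within 2 mm of the pocket floor, centred within 2.5 mm along each pocket axis, tilted less than 0.04 rad, its length along the pocket's within 0.08 rad, let go and at rest; the turnbutton lies across it, at less than 0.2 rad (all of step 2 and value of joint turnbutton below 0.2 rad and linear speed of block below 0.02 m/s); the robot touches nothing.
It fails at once if the block is dropped (moves faster than 0.5 m/s with no finger on it) (linear speed of block above 0.5 m/s and contact force between the fingers and block below 0.1 N).
It fails at once if a bystander is moved more than 30 mm (distance of any of spare, cup, timer, holder, disinfectant, tipbox, tray from where it was at the start of the episode above 0.03 m).
It also fails if it takes over 67 s, if anything falls off the work surface, if the arm or the gripper's body presses on something with over 40 N, if the wrist force passes 120 N, or if a joint passes its speed limit or range.

### The arm

A 7-joint arm with a two-finger parallel gripper is mounted at the origin on the work surface. World frame = base frame: x ahead of the robot, y to its left, z up, the work surface at z = 0. Lengths are in mm, angles in rad, forces in N, time in s.
With the tool pointing down it reaches from about 425 to 1025 mm from the base axis. Payload 3.6 kg.
Tool frame: the origin (TCP) lies between the finger pads; the fingertips stand 14 mm ahead of it and the grasp point (between the pads) lies 5 mm behind it; x points along the fingers, z is the direction in which the jaws open and shut, and the axes are right-handed (so a half turn about x gives the same grasp; the last joint's range is limited). The gripper opens to 85 mm and grips with 20 to 120 N. Pads are 22 mm wide; open, the fingers measure 114 mm over their backs; the gripper's body (76 mm by 85 mm) begins 54 mm behind the grasp point. The pads swing forward as they close: fully open they stand 13 mm farther back than shut.
Start: joints at [1.052, 0.591, 0.048, 1.609, -0.033, 0.943, -0.034], TCP at [299.463, -660.266, 245.302] pointing down, gripper open.
Joint ranges: [-2.69, 2.69], [-0.47, 2.24], [-1.27, 1.36], [0.19, 2.51], [-1.53, 4.68], [0.08, 2.07], [-3.09, 3.09]. Speed limits (rad/s): [2.57, 2.57, 3.14, 3.14, 3.14, 3.14, 3.14].

### API

Orientations are given as a unit quaternion [w, x, y, z].
In Python, from bench import bot gives the robot as it stands.
- The arm moves only by the shell command python3 -m crank 'ROWS' [FORCE]. ROWS is a JSON object of lists of equal length, an entry for each row: "delta_pos": the shift along the tool's x, y, z each as a share of 0.05 m, from -1 to 1, a list of three; "delta_rot": the turn, a rotation vector about the tool's x, y, z each as a share of 4 degrees, from -1 to 1, a list of three; "claw": the opening, from -1 (shut) to 1 (fully open), so that 0 is half open. A call has 1 to 12 rows; each row shifts and turns the commanded pose from where the row before left it, along the tool's axes as they then stand; what a row does not reach is not made up. A row lasts 1/10 s, in which the tool goes at most 50 mm and 8.59 degrees, less where a joint would pass 70% of its speed; a pose out of reach is approached as far as the arm can. A call with a number of a shift or a turn outside -1 to 1 is refused whole. A call with a gripper value outside its range is refused whole. The fingers move at their own pace and stop on an object; FORCE is the grip in N (left out, the last holds). Time passes only in rows, so rows that do not move let the fingers close. It gives the time, the measured TCP pose, the force and the opening at its end, in the units of the state.
- bot.get_obs(): the state, without advancing time (a new reading comes with each control period).
- bot.get_image(name): name is "scene" or "top"; returns the picture (420x560x3 uint8, red, green, blue); there is no depth.
- bot.calibration(name): a dict with "fovy" (degrees; the focal length in pixels is half the picture's height over the tangent of half this angle, whatever the lens; pixels are square), "cx", "cy" (the principal point, pixels), "dist" ([k1, k2, p1, p2, k3] as OpenCV has them; the pictures are not rectified), "R" (3x3) and "t" (3): a world point X has camera coordinates R X + t. Camera axes: x right, y down, z forward; pixel columns grow to the right and rows downward; lengths in mm; the calibration is good to about 2 mm. A picture is of the moment at which its call begins. calibration takes no time and is no camera call.
- bot.job_done(): hands the job in, once; it reports no verdict.
Trained networks look in the newest picture that a camera, given by its name, has taken for a name from the list of things; names that differ only in an ending like _2 or _b are one class to them, and where a whole thing is asked for, a point or a joint stands for the part that bears it (a point fixed in the world has none). Each returns a list of dicts, best first, with "confidence" (0 to 1); they miss things now and then, are a little off and sometimes report something else, mostly with a low value. They report only what shows in the picture. A call takes as long as a camera call. They do not tell look-alikes from the thing itself.
- bot.spot_in(camera, query): "centre" ([column, row] as shares, 0 to 1, of the picture: columns of its width, rows of its height, amid what is visible of it).
- bot.masks_of(camera, query): "region" (420x560 bool, what is visible of it) and "centre" ([column, row] as shares, 0 to 1, of the picture: columns of its width, rows of its height, amid what is visible of it).
The state is a dict: "time": time; "qpos": joint angles; "qvel": joint speeds; "effort": joint torques, N m; "tool_pos": TCP position; "orientation": TCP orientation; "ft_force": force on the tool from outside, world axes, zero at the start; "moment": the same for the moment, N m; "width": finger opening in mm.
Only numpy, scipy, OpenCV 4.12 (cv2) and the standard library are available. Lean on these libraries where they do the work, as an engineer would, in place of code of your own. Each camera call takes 0.05 s, during which the arm holds its last target. There are 200 camera calls.

## Working session

There is one attempt and no reset: what is moved stays moved. The work goes in short steps, Python scripts to look and compute and a shell command to move; the robot and the scene stay as the last step left them, time stands still between calls to the robot, and variables do not carry over. Pictures are saved under pics/ and viewed, about 8 in all and at most 12, crops included, and the job is handed in when it is done.

```bash
ls; mkdir -p pics
python3 - <<'E'
from bench import bot
import cv2,numpy as np
o=bot.get_obs();print({k:np.round(v,3).tolist() for k,v in o.items()})
for n in("scene","top"):
    c=bot.calibration(n);print(n,{k:np.round(v,4).tolist() for k,v in c.items()})
    cv2.imwrite(f"pics/{n}0.png",bot.get_image(n)[:,:,::-1])
E
```

```text
pics
{'time': 0.0, 'qpos': [1.052, 0.592, 0.048, 1.61, -0.033, 0.943, -0.034], 'qvel': [-0.001, 0.0, 0.001, 0.001, -0.0, 0.001, 0.0], 'effort': [-0.0, -54.869, 1.547, -19.812, 0.009, 0.009, -0.0], 'tool_pos': [299.132, -659.525, 244.115], 'orientation': [0.594, 0.383, 0.595, -0.383], 'ft_force': [-0.038, 0.243, 0.078], 'moment': [-0.003, -0.016, -0.005], 'width': 85.711}
scene {'fovy': 57.228, 'cx': 285.5013, 'cy': 206.8733, 'dist': [0.008, 0.0, 0.0, 0.0, 0.0], 'R': [[0.079, 0.9968, 0.0158], [0.7303, -0.0471, -0.6815], [-0.6786, 0.0654, -0.7316]], 't': [-62.9531, -314.3293, 1262.1451]}
top {'fovy': 54.9675, 'cx': 280.1623, 'cy': 210.7809, 'dist': [-0.0223, 0.0, 0.0, 0.0, 0.0], 'R': [[-0.0026, -0.9999, 0.0121], [-0.9815, 0.0002, -0.1912], [0.1912, -0.0123, -0.9815]], 't': [3.5171, 559.5276, 1039.5822]}
```

View pics/scene0.png

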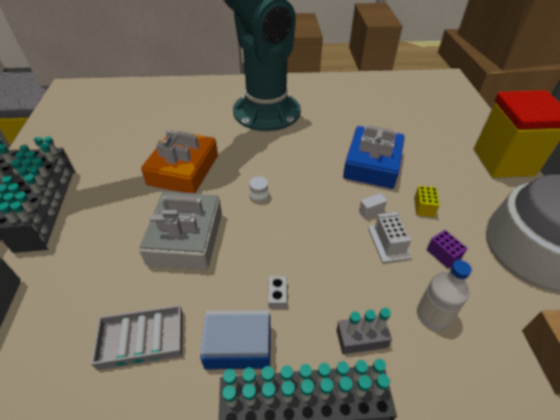

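View pics/top0.png

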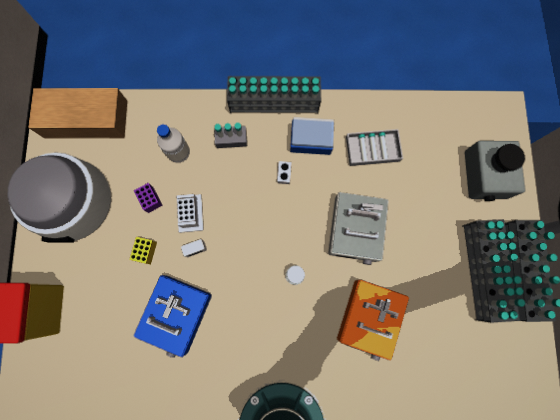

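Block candidates: the plain block in the white cradle at top (187,212) / scene (393,235), purple at top (148,197), and yellow at top (143,250). Shaker candidates: grey-white at top (360,226) / scene (183,230), blue at top (173,315), and orange at top (375,320). By the description I choose the plain block in the cradle and the grey-white shaker. Next I'll check both in one close crop.

```bash
cat > h.py <<'E'
from bench import bot
import cv2,numpy as np
from scipy.spatial.transform import Rotation as Ro
from scipy.optimize import least_squares
C={n:bot.calibration(n) for n in("scene","top")}
def proj(n,X):
    c=C[n];f=210/np.tan(np.radians(c["fovy"]/2));K=np.array([[f,0,c["cx"]],[0,f,c["cy"]],[0,0,1]])
    return cv2.projectPoints(np.atleast_2d(np.asarray(X,float)),cv2.Rodrigues(np.array(c["R"],float))[0],np.array(c["t"],float),K,np.array(c["dist"],float))[0][:,0]
def obj(p,X):  # p=x,y,yaw ; X in own frame
    return np.atleast_2d(X)@Ro.from_euler('z',p[2]).as_matrix().T+[p[0],p[1],0]
def box(lx,ly,z0,z1,cx=0,cy=0):
    return np.array([[cx+sx*lx/2,cy+sy*ly/2,z] for z in(z0,z1) for sx in(-1,1) for sy in(-1,1)])
def back(n,uv,z):
    r=least_squares(lambda q:(proj(n,[[q[0],q[1],z]])[0]-uv),[700,0]);return r.x
E
python3 - <<'E'
from h import *
im={n:cv2.imread(f"pics/{n}0.png") for n in C}
def cr(n,u,v,w=50,h=37): return cv2.resize(im[n][v-h:v+h,u-w:u+w],(400,296),interpolation=cv2.INTER_CUBIC)
cv2.imwrite("pics/crop0.png",np.vstack([np.hstack([cr("top",187,220),cr("top",360,226)]),np.hstack([cr("scene",393,230),cr("scene",183,228)])]))
for n in C:
    bot.get_image(n)
    for q in("block","cradle","shaker","pocket","wing","turnbutton","spare","cup","timer","holder"):
        try:
            for d in bot.masks_of(n,q)[:4]:
                m=d["region"];ys,xs=np.nonzero(m);print(n,q,round(d["confidence"],2),np.round(np.array(d["centre"])*[560,420],1),m.sum(),xs.min(),xs.max(),ys.min(),ys.max())
                np.save(f"pics/m_{n}_{q}_{int(d['centre'][0]*560)}.npy",m)
        except Exception as e: print(n,q,e)
E
```

```text
scene block 0.9 [444.8 247.3] 952 426 466 229 268
scene block 0.8 [385.1 231.1] 675 376 407 215 249
scene block 0.69 [421.8 205.5] 699 414 439 185 216
scene cradle 0.68 [391.8 248.2] 961 367 411 212 262
scene shaker 0.91 [179.9 160.2] 3490 141 217 130 192
scene shaker 0.86 [372.2 156.2] 3048 342 403 124 187
scene shaker 0.73 [185.1 232.4] 5024 139 221 192 267
scene pocket 0.84 [181.5 162.4] 3391 142 216 131 192
scene pocket 0.81 [374.4 155.5] 2972 344 403 125 187
scene pocket 0.79 [184.4 230.5] 4969 140 220 193 267
scene wing 0.76 [167.9 215.1] 258 150 178 210 222
scene wing 0.52 [376.8 135.1] 79 374 382 129 142
scene wing 0.51 [171.4 140.6] 117 164 176 134 146
scene turnbutton 0.75 [165.  215.2] 246 150 177 210 221
scene turnbutton 0.71 [168.9 137.2] 133 163 177 134 147
scene turnbutton 0.54 [376.2 133.8] 86 374 382 129 142
scene spare 0.82 [275.  294.4] 557 268 285 276 307
scene cup 0.91 [257.8 186.7] 494 248 269 175 202
scene cup 0.19 [183.1 229.7] 5084 139 221 192 268
scene timer 0.86 [371.3 206.7] 509 358 386 193 217
scene holder 0.72 [362.6 332.1] 2010 336 390 307 354
scene hol
[... 395 characters left out ...]
op shaker 0.66 [169.3 316.5] 3930 134 210 275 356
top pocket 0.9 [171.3 315.5] 3987 133 211 275 357
top pocket 0.81 [357.2 227.7] 3379 329 387 192 264
top pocket 0.62 [373.3 318.9] 3915 338 408 280 360
top wing 0.72 [170.5 307.1] 129 163 174 297 317
top wing 0.62 [371.2 206.7] 123 362 383 203 209
top wing 0.61 [384.  307.5] 121 379 388 300 320
top turnbutton 0.69 [370.1 203. ] 118 362 383 203 209
top turnbutton 0.6 [167.  306.5] 158 163 175 296 318
top turnbutton 0.53 [380.7 306.1] 192 377 390 298 322
top spare 0.8 [285.5 173.4] 278 278 291 161 183
top cup 0.88 [295.6 275.9] 297 286 304 264 283
top timer 0.55 [192.9 246.6] 312 181 206 239 256
top holder 0.83 [227.4 137.8] 752 215 247 122 148
```

View pics/crop0.png

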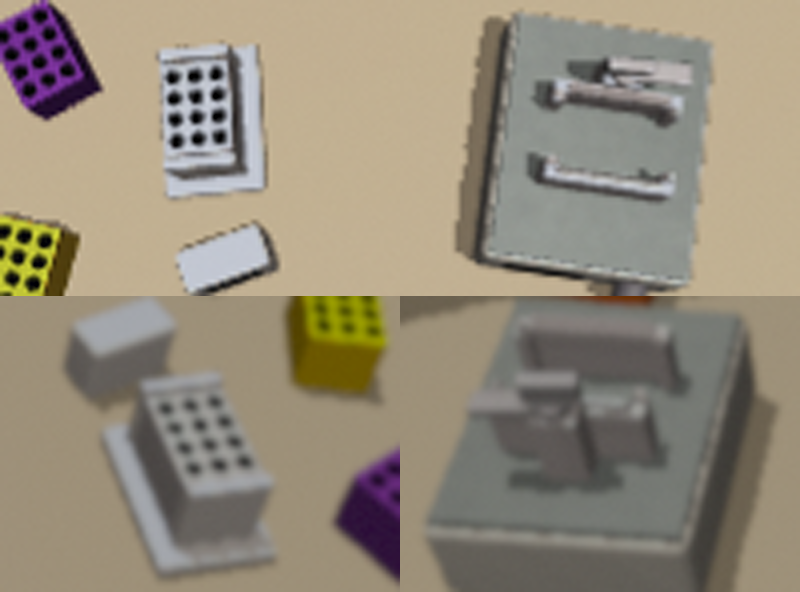

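The crop confirms both choices: the top-left panel shows the plain metal block in the white cradle, and the right panels show the grey-white shaker. Its turnbutton is on the far (+x world) side with the arm pointing to −y. Next I'll fit poses from corners I picked and overlay them.

```bash
cat > fit.py <<'E'
from h import *
def px(u,v,x,y,ox,oy): return [(x-ox+.5)/4-.5+u-50,(y-oy+.5)/4-.5+v-37]
def fit(obs,p0):
    f=lambda p:np.concatenate([proj(n,obj(p,X))[0]-uv for n,X,uv in obs])
    r=least_squares(f,p0,loss='soft_l1');return r.x,np.round(f(r.x).reshape(-1,2),1)
T=lambda x,y:px(360,226,x,y,400,0);S=lambda x,y:px(183,228,x,y,400,296)
hx,hy=85,70
sh=[("top",[hx,hy,70],T(515,15)),("top",[hx,-hy,70],T(712,42)),("top",[-hx,hy,70],T(482,262)),("top",[-hx,-hy,70],T(690,283)),
("scene",[-hx,-hy,70],S(515,308)),("scene",[-hx,hy,70],S(747,316)),("scene",[hx,hy,70],S(688,546)),("scene",[hx,-hy,70],S(428,524))]
T=lambda x,y:px(187,220,x,y,0,0);S=lambda x,y:px(393,230,x,y,0,296)
cr=[("top",[-52,-35,12],T(265,187)),("top",[52,-35,12],T(258,45)),("top",[-52,35,12],T(168,198)),
("scene",[-52,-35,12],S(104,430)),("scene",[52,-35,12],S(158,572)),("scene",[52,35,12],S(275,553)),
("top",[-40,24,62],T(164,170)),("top",[40,24,62],T(160,50)),("top",[40,-24,62],T(229,46)),("top",[-40,-24,62],T(236,170))]
if __name__=="__main__":
    out={}
    for k,o,p0 in(("shaker",sh,[600,-200,0]),("cradle",cr,[600,200,0])):
        p,r=fit(o,p0);print(k,np.round(p,3));print(np.c_[r])
        for n in C:
            p1,_=fit([q for q in o if q[0]==n],p0);print(n,np.round(p1,3))
        out[k]=p
    np.savez("pose.npz",**out)
    im={n:cv2.resize(cv2.imread(f"pics/{n}0.png"),None,fx=6,fy=6,interpolation=cv2.INTER_CUBIC) for n in C}
    def seg(n,p,X,Y,c):
        a=[(np.round((q+.5)*6-.5)).astype(int).tolist() for q in(proj(n,obj(p,X))[0],proj(n,obj(p,Y))[0])];cv2.line(im[n],a[0],a[1],c,1,cv2.LINE_AA)
    def rect(n,p,lx,ly,z,c,cx=0,cy=0):
        b=box(lx,ly,z,z,cx,cy)[:4]
        for i,j in((0,1),(1,3),(3,2),(2,0)):seg(n,p,b[i],b[j],c)
    for n in C:
        s=out["shaker"];rect(n,s,170,140,70,(0,0,255));rect(n,s,8,83,112,(0,255,0),31.5-3+0);rect(n,s,8,83,112,(0,255,0),-28.5)
        seg(n,s,[40.5,0,70],[40.5,0,140],(255,0,0))
        c=out["cradle"];rect(n,c,104,70,12,(0,0,255));rect(n,c,64,46,58,(0,255,0));rect(n,c,83,48,62,(255,0,0))
    def c6(n,u,v,w=33,h=25): return im[n][(v-h)*6:(v+h)*6,(u-w)*6:(u+w)*6]
    cv2.imwrite("pics/ov1.png",np.vstack([np.hstack([c6("top",187,215),c6("top",362,218)]),np.hstack([c6("scene",393,238),c6("scene",178,215)])]))
E
python3 fit.py
```

```text
shaker [ 5.18285e+02 -2.07994e+02 -1.43000e-01]
[[-1.3 -2. ]
 [ 0.8 -1.5]
 [-0.4 -1.3]
 [ 0.5  1. ]
 [-0.3 -3.7]
 [ 0.8 -2.3]
 [ 0.5 -1. ]
 [-2.2  0.3]]
scene [ 5.21487e+02 -2.07530e+02 -1.46000e-01]
top [ 5.15131e+02 -2.07895e+02 -1.40000e-01]
cradle [563.043 256.533 -12.475]
[[ 0.3  0.2]
 [-0.1 -0.5]
 [-0.6 -0.3]
 [-1.7 -1.2]
 [-0.5 -1.1]
 [ 0.2 -0.5]
 [-0.1 -0.7]
 [-0.5  0.2]
 [ 0.  -0.4]
 [-0.2 -2.3]]
scene [5.65866e+02 2.57687e+02 7.70000e-02]
top [561.821 255.966 -37.611]
```

View pics/ov1.png

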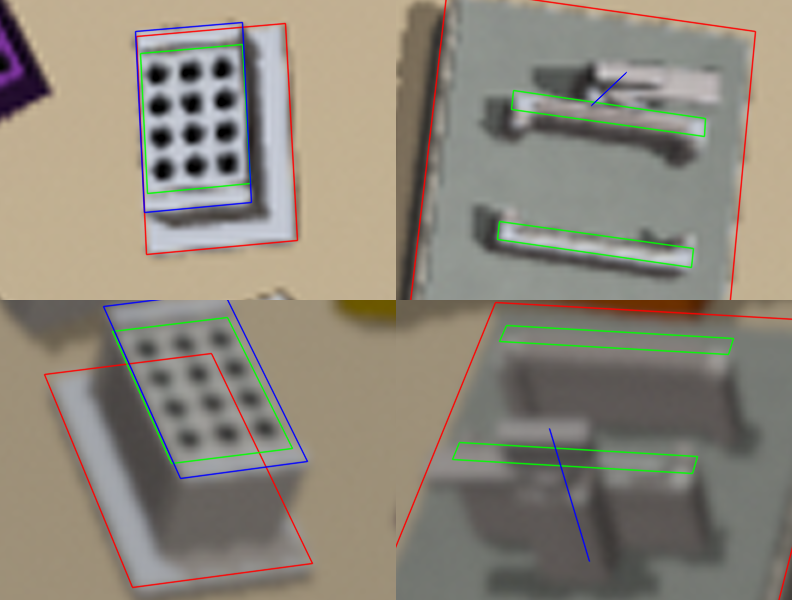

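The overlay fits: the cradle and block outlines, both pocket walls and the button axis all lie on the picture within about 1 px. The two cameras differ by 4–6 mm in x, so I'll use the mean. Next I'll plan the first reach.

```bash
cat > plan.py <<'E'
# plan.py x y z jawyaw : moves in tool axes from present pose
from h import *
import sys
o=bot.get_obs();q=o["orientation"];R=Ro.from_quat(q,scalar_first=True).as_matrix();p=np.array(o["tool_pos"])
print("t",round(o["time"],2),"tcp",np.round(p,1),"xaxis",np.round(R[:,0],4),"jaw yaw",round(np.arctan2(R[1,2],R[0,2]),4),"w",round(o["width"],1),"F",np.round(o["ft_force"],1),"q",np.round(o["qpos"],2))
if len(sys.argv)>1:
    g=np.array(list(map(float,sys.argv[1:4])));d=R.T@(g-p)
    print("shift share",np.round(d/50,3))
    y=float(sys.argv[4]);
    # wanted frame: x down, z=jaw dir; nearest of the two half turns
    for s in(0,np.pi):
        z=np.array([np.cos(y+s),np.sin(y+s),0]);x=np.array([0,0,-1]);W=np.c_[x,np.cross(z,x),z]
        rv=Ro.from_matrix(R.T@W).as_rotvec(degrees=True);print("rot shares",np.round(rv/4,2),"shift after rot",np.round(W.T@(g-p)/50,3))
E
python3 plan.py 563 256.5 150 1.659
python3 - <<'E'
from h import *
for q,uv,z in(("spare",(285.5,173),26),("cup",(295.6,275),50),("timer",(193,247),45),("tipbox",(313,136),70)): print(q,np.round(back("top",uv,z)))
E
```

```text
t 1.2 tcp [ 299.5 -660.3  245.3] xaxis [-0. -0. -1.] jaw yaw -1.145 w 85.7 F [ 0.7  0.4 -0.2] q [ 1.05  0.59  0.05  1.61 -0.03  0.94 -0.03]
shift share [  1.905  12.374 -14.521]
rot shares [-40.16  -0.     0.  ] shift after rot [ 1.906 -6.866 17.8  ]
rot shares [4.84 0.   0.  ] shift after rot [  1.906   6.866 -17.8  ]
spare [674. -13.]
cup [388. -38.]
timer [462. 237.]
tipbox [768. -89.]
```

```bash
python3 -m crank '{"delta_pos":[[0,0.62,-0.726],[0,0.62,-0.726],[0,0.62,-0.726],[0,0.62,-0.726],[0,0.62,-0.726],[0,0.62,-0.726],[0,0.62,-0.726],[0,0.62,-0.726],[0,0.62,-0.726],[0,0.62,-0.726],[0,0.62,-0.726],[0,0.62,-0.726]],"delta_rot":[[0,0,0],[0,0,0],[0,0,0],[0,0,0],[0,0,0],[0,0,0],[0,0,0],[0,0,0],[0,0,0],[0,0,0],[0,0,0],[0,0,0]],"claw":[1,1,1,1,1,1,1,1,1,1,1,1]}'
python3 -m crank '{"delta_pos":[[0,0.62,-0.726],[0,0.62,-0.726],[0,0.62,-0.726],[0,0.62,-0.726],[0,0.62,-0.726],[0,0.62,-0.726],[0,0.62,-0.726],[0,0,0],[0,0,0],[0,0,0],[0,0,0],[0,0,0]],"delta_rot":[[0,0,0],[0,0,0],[0,0,0],[0,0,0],[0,0,0],[0,0,0],[0,0,0],[1,0,0],[1,0,0],[1,0,0],[1,0,0],[0.84,0,0]],"claw":[1,1,1,1,1,1,1,1,1,1,1,1]}'
python3 plan.py 563 256.5 130 1.659
```

```text
time: 2.4
tool_pos: [458.8, -108.2, 245.8]
orientation: [0.595, 0.383, 0.594, -0.383]
ft_force: [0.9, -0.4, 0.7]
width: 85.3
time: 3.6
tool_pos: [551.1, 211.2, 245.4]
orientation: [0.521, 0.478, 0.521, -0.478]
ft_force: [-0.2, -0.3, 0.3]
width: 85.8
t 3.6 tcp [551.1 211.2 245.4] xaxis [ 3.e-04  1.e-04 -1.e+00] jaw yaw -1.4854 w 85.8 F [-0.2 -0.3  0.3] q [-0.4   0.42 -0.05  1.92  0.03  0.8  -1.96]
shift share [ 2.309  0.314 -0.882]
rot shares [ 4.496e+01 -1.000e-02  0.000e+00] shift after rot [ 2.309 -0.317  0.881]
rot shares [-0.04 -0.   -0.  ] shift after rot [ 2.309  0.317 -0.881]
```

```bash
python3 -m crank '{"delta_pos":[[0.3,0.157,-0.44],[0.3,0.157,-0.44],[0.6,0,0],[0.6,0,0],[0.4,0,0],[0,0,0]],"delta_rot":[[0,0,0],[0,0,0],[0,0,0],[0,0,0],[0,0,0],[0,0,0]],"claw":[1,1,1,1,1,1]}'
python3 plan.py 563 256.5 33 1.659
python3 - <<'E'
from h import *
o=bot.get_obs();R=Ro.from_quat(o["orientation"],scalar_first=True).as_matrix();p=np.array(o["tool_pos"])
out=[]
for n in C:
    im=cv2.resize(bot.get_image(n)[:,:,::-1],None,fx=6,fy=6,interpolation=cv2.INTER_CUBIC)
    for d in([0,0,0],[0,0,42],[0,0,-42],[14,0,42],[14,0,-42]):
        q=proj(n,p+R@np.array(d,float))[0];cv2.circle(im,np.round((q+.5)*6-.5).astype(int).tolist(),4,(0,0,255),1)
    u,v=np.round(proj(n,p)[0]).astype(int);out.append(im[(v-40)*6:(v+45)*6,(u-33)*6:(u+33)*6])
cv2.imwrite("pics/g2.png",np.hstack(out))
E
```

```text
time: 4.2
tool_pos: [560.7, 255.4, 132.5]
orientation: [0.521, 0.475, 0.522, -0.48]
ft_force: [-0.4, -0.8, -0.1]
width: 85.2
t 4.2 tcp [560.7 255.4 132.5] xaxis [-0.0055 -0.003  -1.    ] jaw yaw -1.4825 w 85.2 F [-0.4 -0.8 -0.1] q [-0.47  0.6  -0.05  1.94  0.05  0.61 -2.03]
shift share [ 1.989  0.059 -0.023]
rot shares [-45.    -0.13   0.06] shift after rot [ 1.989 -0.047  0.018]
rot shares [0.   0.04 0.08] shift after rot [ 1.989  0.047 -0.018]
```

View pics/g2.png

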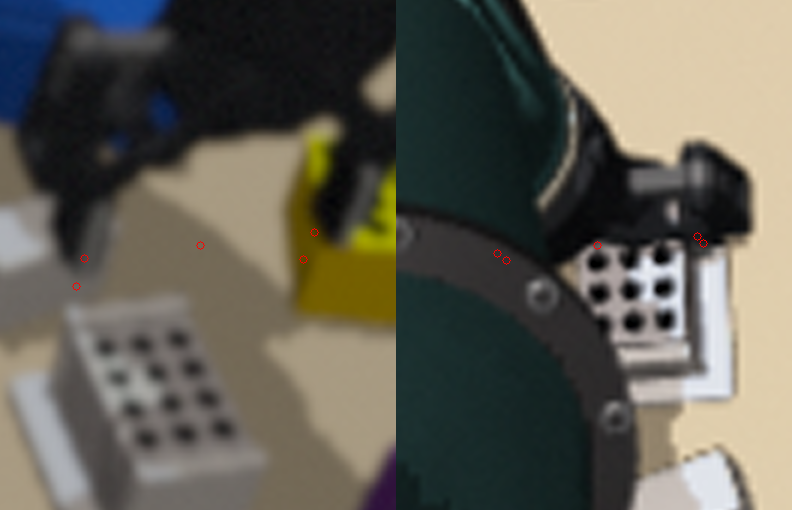

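The picture shows the open fingers straddling the block on both long sides, with the block and cradle undisturbed. I'll descend.

```bash
python3 -m crank '{"delta_pos":[[0.4,0,0],[0.4,0,0],[0.4,0,0],[0.3,0,0],[0.25,0,0],[0.19,0,0],[0,0,0],[0,0,0]],"delta_rot":[[0,0,0],[0,0,0],[0,0,0],[0,0,0],[0,0,0],[0,0,0],[0,0,0],[0,0,0]],"claw":[1,1,1,1,1,1,1,1]}'
python3 plan.py 563 256.5 33 1.659
```

```text
time: 5.1
tool_pos: [563.0, 256.5, 38.6]
orientation: [0.522, 0.478, 0.521, -0.477]
ft_force: [0.1, 0.9, 1.0]
width: 85.4
t 5.1 tcp [563.  256.5  38.6] xaxis [ 4.e-04  2.e-04 -1.e+00] jaw yaw -1.4828 w 85.4 F [0.1 0.9 1. ] q [-0.47  0.74 -0.04  1.96  0.06  0.44 -2.04]
shift share [ 0.111 -0.     0.   ]
rot shares [ 4.5e+01 -1.0e-02  0.0e+00] shift after rot [ 0.111  0.    -0.   ]
rot shares [-0.   -0.   -0.01] shift after rot [ 0.111 -0.     0.   ]
```

```bash
python3 -m crank '{"delta_pos":[[0.06,0,0],[0,0,0],[0,0,0],[0,0,0],[0,0,0],[0,0,0],[0,0,0],[0,0,0]],"delta_rot":[[0,0,0],[0,0,0],[0,0,0],[0,0,0],[0,0,0],[0,0,0],[0,0,0],[0,0,0]],"claw":[0.5,0.3,0.2,0.15,0.15,0.15,0.15,0.15]}' 30
python3 -m crank '{"delta_pos":[[0,0,0],[0,0,0],[0,0,0],[0,0,0]],"delta_rot":[[0,0,0],[0,0,0],[0,0,0],[0,0,0]],"claw":[0,-0.2,-0.3,-0.3]}' 40
python3 plan.py
```

```text
time: 5.9
tool_pos: [562.7, 256.4, 35.3]
orientation: [0.522, 0.478, 0.521, -0.478]
ft_force: [-0.3, 0.5, -0.2]
width: 49.1
time: 6.3
tool_pos: [563.0, 256.7, 35.5]
orientation: [0.522, 0.478, 0.522, -0.477]
ft_force: [-0.1, 0.8, 2.4]
width: 45.5
t 6.3 tcp [563.  256.7  35.5] xaxis [ 5.e-04  5.e-04 -1.e+00] jaw yaw -1.4827 w 45.5 F [-0.1  0.8  2.4] q [-0.47  0.75 -0.04  1.96  0.06  0.43 -2.04]
```

No contact at 49 mm opening, so y is right within about 1.5 mm, and the block is now held. I'll lift, carry it to (565, 70) and turn it to the pocket's heading.

```bash
python3 -m crank '{"delta_pos":[[-0.2,0,0],[-0.4,0,0],[-0.4,0,0],[-0.4,0,0],[-0.4,0,0],[-0.2,0,0],[0,-0.05,0.62],[0,-0.05,0.62],[0,-0.05,0.62],[0,-0.05,0.62],[0,-0.05,0.62],[0,-0.04,0.61]],"delta_rot":[[0,0,0],[0,0,0],[0,0,0],[0,0,0],[0,0,0],[0,0,0],[0,0,0],[0,0,0],[0,0,0],[0,0,0],[0,0,0],[0,0,0]],"claw":[-0.3,-0.3,-0.3,-0.3,-0.3,-0.3,-0.3,-0.3,-0.3,-0.3,-0.3,-0.3]}'
python3 -m crank '{"delta_pos":[[0,0,0],[0,0,0],[0,0,0],[0,0,0],[0,0,0],[0,0,0],[0,0,0],[0,0,0],[0,0,0],[0,0,0]],"delta_rot":[[-1,0,0],[-1,0,0],[-1,0,0],[-1,0,0],[-1,0,0],[-1,0,0],[-1,0,0],[-1,0,0],[-1,0,0],[-1,0,0]],"claw":[-0.3,-0.3,-0.3,-0.3,-0.3,-0.3,-0.3,-0.3,-0.3,-0.3]}'
python3 -m crank '{"delta_pos":[[0,0,0],[0,0,0],[0,0,0],[0,0,0],[0,0,0],[0,0,0],[0,0,0],[0,0,0],[0,0,0],[0,0,0],[0,0,0]],"delta_rot":[[-1,0,0],[-1,0,0],[-1,0,0],[-1,0,0],[-1,0,0],[-1,0,0],[-1,0,0],[-1,0,0],[-1,0,0],[-0.2,0,0],[0,0,0]],"claw":[-0.3,-0.3,-0.3,-0.3,-0.3,-0.3,-0.3,-0.3,-0.3,-0.3,-0.3]}'
python3 plan.py 565 70 25.5 -0.143
```

```text
time: 7.5
tool_pos: [563.6, 68.6, 134.8]
orientation: [0.521, 0.477, 0.522, -0.478]
ft_force: [0.9, 0.6, -2.8]
width: 45.5
time: 8.5
tool_pos: [563.7, 69.7, 134.8]
orientation: [0.653, 0.269, 0.654, -0.27]
ft_force: [0.2, 0.8, -3.5]
width: 45.3
time: 9.6
tool_pos: [564.1, 69.8, 134.9]
orientation: [0.705, 0.051, 0.706, -0.051]
ft_force: [0.1, -0.3, -3.0]
width: 45.5
t 9.6 tcp [564.1  69.8 134.9] xaxis [-1.2e-03 -4.0e-04 -1.0e+00] jaw yaw -0.1439 w 45.5 F [ 0.1 -0.3 -3. ] q [ 0.12  0.58 -0.44  2.03  0.42  0.62 -0.76]
shift share [2.188 0.008 0.02 ]
rot shares [-0.01 -0.02  0.01] shift after rot [2.188 0.007 0.018]
rot shares [4.499e+01 1.000e-02 3.000e-02] shift after rot [ 2.188 -0.007 -0.018]
```

```bash
python3 -m crank '{"delta_pos":[[0.4,0,0],[0.4,0,0],[0.4,0,0],[0.4,0,0],[0.3,0,0],[0.2,0,0],[0.05,0,0],[0,0,0],[0,0,0]],"delta_rot":[[0,0,0],[0,0,0],[0,0,0],[0,0,0],[0,0,0],[0,0,0],[0,0,0],[0,0,0],[0,0,0]],"claw":[-0.3,-0.3,-0.3,-0.3,-0.3,-0.3,-0.3,-0.3,-0.3]}'
python3 -m crank '{"delta_pos":[[0.03,0,0],[0.02,0,0],[0,0,0],[0,0,0]],"delta_rot":[[0,0,0],[0,0,0],[0,0,0],[0,0,0]],"claw":[-0.3,-0.3,-0.3,-0.3]}'
```

```text
time: 10.5
tool_pos: [565.2, 70.5, 28.4]
orientation: [0.706, 0.051, 0.705, -0.05]
ft_force: [-0.5, 0.5, -2.8]
width: 45.4
time: 10.9
tool_pos: [564.7, 70.3, 25.4]
orientation: [0.705, 0.05, 0.705, -0.05]
ft_force: [-0.1, 1.2, -3.2]
width: 45.2
```

```bash
python3 -m crank '{"delta_pos":[[0.02,0,0],[0.01,0,0],[0,0,0],[0,0,0]],"delta_rot":[[0,0,0],[0,0,0],[0,0,0],[0,0,0]],"claw":[-0.3,-0.3,-0.3,-0.3]}'
```

```text
time: 11.3
tool_pos: [564.6, 70.3, 23.7]
orientation: [0.705, 0.05, 0.705, -0.05]
ft_force: [-0.4, -0.0, -3.3]
width: 45.6
```

```bash
python3 -m crank '{"delta_pos":[[0.015,0,0],[0,0,0],[0,0,0]],"delta_rot":[[0,0,0],[0,0,0],[0,0,0]],"claw":[-0.3,-0.3,-0.3]}';python3 -m crank '{"delta_pos":[[0.015,0,0],[0,0,0],[0,0,0]],"delta_rot":[[0,0,0],[0,0,0],[0,0,0]],"claw":[-0.3,-0.3,-0.3]}'
```

```text
time: 11.6
tool_pos: [564.6, 70.3, 23.5]
orientation: [0.705, 0.05, 0.705, -0.05]
ft_force: [-1.2, -0.9, 3.9]
width: 45.3
time: 11.9
tool_pos: [564.6, 70.3, 23.4]
orientation: [0.705, 0.05, 0.705, -0.051]
ft_force: [-3.3, -0.7, 10.8]
width: 45.7
```

```bash
python3 -m crank '{"delta_pos":[[0,0,0],[0,0,0],[0,0,0],[0,0,0],[0,0,0],[0,0,0],[-0.2,0,0],[-0.4,0,0],[-0.4,0,0],[-0.4,0,0],[-0.2,0,0],[0,0,0]],"delta_rot":[[0,0,0],[0,0,0],[0,0,0],[0,0,0],[0,0,0],[0,0,0],[0,0,0],[0,0,0],[0,0,0],[0,0,0],[0,0,0],[0,0,0]],"claw":[0.1,0.3,0.6,1,1,1,1,1,1,1,1,1]}'
python3 -m crank '{"delta_pos":[[0,0,0],[0,0,0],[0,0,0],[0,0,0],[0,0,0],[0,0,0],[0,0,0],[0,0,0],[0,0,0],[0,0,0],[0,0,0],[0,0,0]],"delta_rot":[[1,0,0],[1,0,0],[1,0,0],[1,0,0],[1,0,0],[1,0,0],[1,0,0],[1,0,0],[1,0,0],[1,0,0],[1,0,0],[1,0,0]],"claw":[1,1,1,1,1,1,1,1,1,1,1,1]}'
python3 -m crank '{"delta_pos":[[0,0,0],[0,0,0],[0,0,0],[0,0,0],[0,0,0],[0,0,0],[0,0,0],[0,0,0],[0,0,0],[0,0,0],[0,0,0],[0,0,0]],"delta_rot":[[1,0,0],[1,0,0],[1,0,0],[1,0,0],[1,0,0],[1,0,0],[1,0,0],[1,0,0],[1,0,0],[1,0,0],[0.5,0,0],[0,0,0]],"claw":[1,1,1,1,1,1,1,1,1,1,1,1]}'
python3 plan.py 565 70 30 -1.714
python3 - <<'E'
from h import *
out=[]
for n in C:
    im=cv2.resize(bot.get_image(n)[:,:,::-1],None,fx=6,fy=6,interpolation=cv2.INTER_CUBIC)
    p=[565,70.3,1.428]
    for z in(0,46):
        q=np.round((proj(n,obj(p,box(64,46,z,z)[[0,1,3,2]]))+.5)*6-.5).astype(int);cv2.polylines(im,[q],True,(0,0,255),1)
    u,v=np.round(proj(n,[565,70,40])[0]).astype(int);out.append(im[(v-40)*6:(v+40)*6,(u-33)*6:(u+33)*6])
cv2.imwrite("pics/g3.png",np.hstack(out))
E
```

```text
time: 13.1
tool_pos: [565.7, 70.5, 104.0]
orientation: [0.706, 0.051, 0.704, -0.05]
ft_force: [0.3, 0.3, -0.5]
width: 85.3
time: 14.3
tool_pos: [563.9, 70.1, 101.3]
orientation: [0.623, 0.333, 0.624, -0.334]
ft_force: [-0.2, 0.0, 0.2]
width: 85.6
time: 15.5
tool_pos: [564.1, 70.3, 101.7]
orientation: [-0.463, -0.534, -0.463, 0.535]
ft_force: [-0.3, 0.3, 0.8]
width: 85.4
t 15.5 tcp [564.1  70.3 101.7] xaxis [-1.2e-03 -6.0e-04 -1.0e+00] jaw yaw -1.7126 w 85.4 F [-0.3  0.3  0.8] q [-0.21  0.6   0.01  2.06 -0.02  0.48 -1.9 ]
shift share [1.433 0.02  0.003]
rot shares [0.02 0.01 0.02] shift after rot [1.433 0.019 0.004]
rot shares [-4.498e+01 -2.000e-02  2.000e-02] shift after rot [ 1.433 -0.019 -0.004]
```

View pics/g3.png

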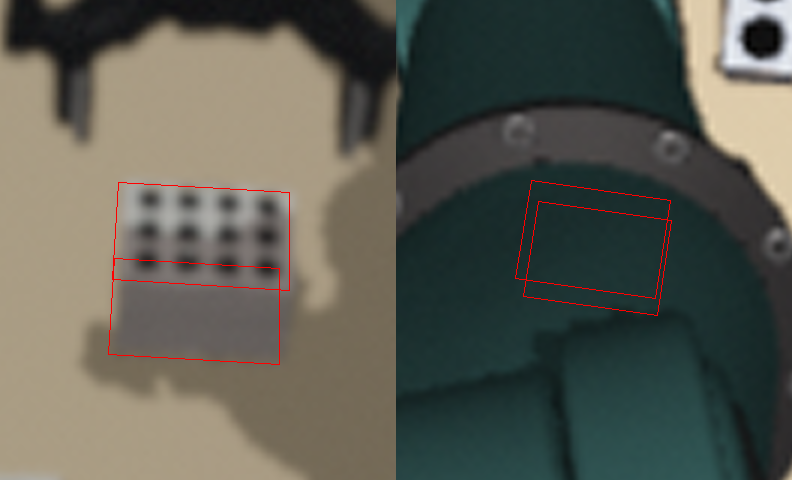

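The scene view shows the block standing square on the bench, about 1 px from the predicted outline, with the fingers open and clear beside its short ends. I'll take it by the ends.

```bash
python3 -m crank '{"delta_pos":[[0.3,0,0],[0.4,0,0],[0.4,0,0],[0.25,0,0],[0.12,0,0],[0,0,0],[0,0,0]],"delta_rot":[[0,0,0],[0,0,0],[0,0,0],[0,0,0],[0,0,0],[0,0,0],[0,0,0]],"claw":[1,1,1,1,1,1,1]}'
python3 -m crank '{"delta_pos":[[0,0,0],[0,0,0],[0,0,0],[0,0,0],[0,0,0],[0,0,0],[0,0,0],[0,0,0]],"delta_rot":[[0,0,0],[0,0,0],[0,0,0],[0,0,0],[0,0,0],[0,0,0],[0,0,0],[0,0,0]],"claw":[0.8,0.7,0.6,0.5,0.4,0.3,0.2,0.2]}' 40
python3 plan.py
```

```text
time: 16.3
tool_pos: [564.9, 70.4, 29.0]
orientation: [0.463, 0.534, 0.463, -0.534]
ft_force: [-0.3, -0.7, 0.3]
width: 85.2
time: 17.1
tool_pos: [565.1, 71.0, 29.6]
orientation: [0.463, 0.535, 0.463, -0.534]
ft_force: [-0.7, 1.2, 5.7]
width: 63.2
t 17.1 tcp [565.1  71.   29.6] xaxis [ 1.3e-03  8.0e-04 -1.0e+00] jaw yaw -1.7128 w 63.2 F [-0.7  1.2  5.7] q [-0.21  0.72  0.01  2.08 -0.02  0.34 -1.9 ]
```

```bash
python3 -m crank '{"delta_pos":[[-0.2,0,0],[-0.4,0,0],[-0.5,0,0],[-0.5,0,0],[-0.5,0,0],[-0.5,0,0],[-0.3,0,0],[-0.1,0,0],[0,0,0]],"delta_rot":[[0,0,0],[0,0,0],[0,0,0],[0,0,0],[0,0,0],[0,0,0],[0,0,0],[0,0,0],[0,0,0]],"claw":[0.2,0.2,0.2,0.2,0.2,0.2,0.2,0.2,0.2]}'
python3 plan.py 518.3 -208 180 -1.714
```

```text
time: 18.0
tool_pos: [564.4, 70.0, 179.2]
orientation: [0.463, 0.534, 0.463, -0.534]
ft_force: [0.4, 0.5, -2.7]
width: 63.3
t 18.0 tcp [564.4  70.  179.2] xaxis [ 5.e-04 -1.e-04 -1.e+00] jaw yaw -1.7136 w 63.3 F [ 0.4  0.5 -2.7] q [-0.22  0.48  0.02  2.02 -0.01  0.64 -1.9 ]
shift share [-0.015 -0.121  5.634]
rot shares [ 0.01  0.   -0.01] shift after rot [-0.015 -0.118  5.634]
rot shares [-4.499e+01  1.000e-02  0.000e+00] shift after rot [-0.015  0.118 -5.634]
```

```bash
python3 -m crank '{"delta_pos":[[0,-0.012,0.4],[0,-0.012,0.6],[0,-0.012,0.65],[0,-0.012,0.65],[0,-0.012,0.65],[0,-0.012,0.65],[0,-0.012,0.65],[0,-0.012,0.6],[0,-0.012,0.5],[0,-0.012,0.284],[0,0,0],[0,0,0]],"delta_rot":[[0,0,0],[0,0,0],[0,0,0],[0,0,0],[0,0,0],[0,0,0],[0,0,0],[0,0,0],[0,0,0],[0,0,0],[0,0,0],[0,0,0]],"claw":[0.2,0.2,0.2,0.2,0.2,0.2,0.2,0.2,0.2,0.2,0.2,0.2]}'
python3 plan.py 518.3 -208 180 -1.714
cat > look.py <<'E'
import sys
from h import *
o=bot.get_obs();R=Ro.from_quat(o["orientation"],scalar_first=True).as_matrix();p=np.array(o["tool_pos"]);yaw=np.arctan2(R[1,2],R[0,2])+np.pi
s=[518.3,-208,-.143];H=float(sys.argv[2])
n="scene";raw=bot.get_image(n)[:,:,::-1];np.save("pics/last.npy",raw)
k=9;im=cv2.resize(raw,None,fx=k,fy=k,interpolation=cv2.INTER_CUBIC)
def pl(P,c,cl=True): cv2.polylines(im,[np.round((proj(n,P)+.5)*k-.5).astype(int)],cl,c,1,cv2.LINE_AA)
if H>0:
    b=[p[0],p[1],yaw];z0=p[2]-H
    for z in(z0,z0+46): pl(obj(b,box(64,46,z,z)[[0,1,3,2]]),(0,0,255))
for cx in(28.5,-28.5): pl(obj(s,box(8,83,112,112,cx)[[0,1,3,2]]),(0,255,0))
pl(obj(s,[[40.5,0,70],[40.5,0,140]]),(255,0,0),False)
pl(obj(s,box(170,140,70,70)[[0,1,3,2]]),(255,255,0))
u,v=map(int,sys.argv[3:5]);x0,y0=(u-44)*k,(v-33)*k
cv2.imwrite(sys.argv[1],im[y0:y0+66*k,x0:x0+88*k]);print("origin px",u-44,v-33,"scale",k)
E
python3 look.py pics/h4.png 29.3 178 205
```

```text
time: 19.2
tool_pos: [518.5, -206.3, 178.1]
orientation: [0.463, 0.534, 0.464, -0.534]
ft_force: [0.3, 0.2, -2.7]
width: 63.3
t 19.2 tcp [ 518.5 -206.3  178.1] xaxis [-0.0012  0.0015 -1.    ] jaw yaw -1.7126 w 63.3 F [ 0.3  0.2 -2.7] q [ 0.29  0.47  0.01  2.04 -0.01  0.63 -1.4 ]
shift share [-0.038  0.001  0.033]
rot shares [ 0.02 -0.02  0.02] shift after rot [-0.038  0.001  0.033]
rot shares [-4.498e+01 -3.000e-02 -3.000e-02] shift after rot [-0.038 -0.001 -0.033]
origin px 134 172 scale 9
```

View pics/h4.png

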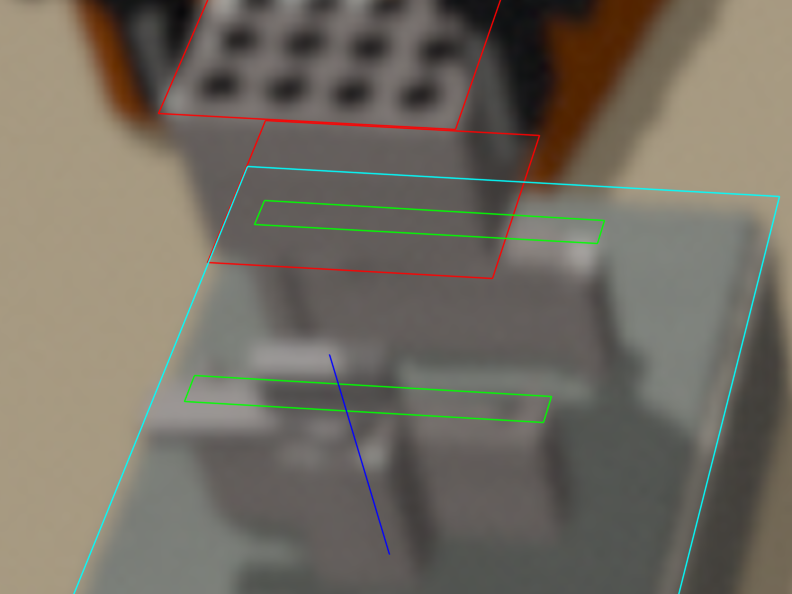

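The scene view shows the held block about 1.3 px right of its predicted outline, which is camera bias. The wall ends sit on the predicted green outlines, so the pocket may be about 3 mm further to −y. I'll measure this with an edge fit per camera, using the held block as the reference.

```bash
cat > edge.py <<'E'
from h import *
from scipy.ndimage import map_coordinates,gaussian_filter
def grad(im):
    g=[gaussian_filter(im[:,:,c].astype(float),0.8) for c in range(3)]
    return np.sqrt(sum(np.gradient(a)[0]**2+np.gradient(a)[1]**2 for a in g))
def pts(A,B,n=40):return np.array(A,float)+np.linspace(0.05,.95,n)[:,None]*(np.array(B,float)-np.array(A,float))
def score(G,n,E,d):  # E list of world pts arrays, d pixel shift
    return sum(map_coordinates(G,(proj(n,e)+d)[:,::-1].T,order=1).mean() for e in E)/len(E)
def best(G,n,E,r=4):
    D=np.arange(-r,r+.01,.25);S=np.array([[score(G,n,E,np.array([a,b])) for a in D] for b in D])
    j,i=np.unravel_index(S.argmax(),S.shape);return D[i],D[j],round(S.max(),2),round(score(G,n,E,np.zeros(2)),2)
if __name__=="__main__":
    o=bot.get_obs();R=Ro.from_quat(o["orientation"],scalar_first=True).as_matrix();p=np.array(o["tool_pos"]);yaw=np.arctan2(R[1,2],R[0,2])+np.pi
    b=[p[0],p[1],yaw];z=p[2]-29.3
    W=lambda X,q:obj(q,X)
    G=grad(np.load("pics/last.npy"))
    B=[W(pts([32*s,-23,z],[32*s,-23,z+46]),b) for s in(1,-1)]+[W(pts([-32,-23,q],[32,-23,q]),b) for q in(z,z+46)]
    # which long side faces the camera (+x world)
    print("block sides x:",W([[0,-23,0],[0,23,0]],b)[:,0],"scene shift",best(G,"scene",B), "vert only",best(G,"scene",B[:2]))
    s=[518.3,-208,-.143]
    for n in C:
        G0=grad(cv2.imread(f"pics/{n}0.png"))
        pl=[W(pts([a,-70,70],[a,70,70]),s) for a in(-85,85)]+[W(pts([-85,a,70],[85,a,70]),s) for a in(-70,70)]
        w=lambda c:[W(pts([c+e,-41.5,112],[c+e,41.5,112]),s) for e in(-4,4)]+[W(pts([c-4,a,112],[c+4,a,112]),s) for a in(-41.5,41.5)]
        J=[proj(n,[[518.3+a,-208+c,110]])[0]-proj(n,[[518.3,-208,110]])[0] for a,c in((10,0),(0,10))]
        print(n,"plate",best(G0,n,pl),"wall-",best(G0,n,w(-28.5)),"wall+",best(G0,n,w(28.5)),"both",best(G0,n,w(-28.5)+w(28.5)),"px/10mm",np.round(J,2))
E
python3 edge.py
```

```text
block sides x: [541.58656643 496.03855151] scene shift (np.float64(-0.5), np.float64(-2.5), np.float64(17.67), np.float64(12.36)) vert only (np.float64(-1.0), np.float64(-4.0), np.float64(21.3), np.float64(18.36))
scene plate (np.float64(0.5), np.float64(0.25), np.float64(18.65), np.float64(17.74)) wall- (np.float64(-4.0), np.float64(-4.0), np.float64(21.83), np.float64(7.39)) wall+ (np.float64(-1.25), np.float64(3.75), np.float64(19.48), np.float64(12.92)) both (np.float64(-1.25), np.float64(-4.0), np.float64(17.61), np.float64(10.16)) px/10mm [[-0.53  3.47]
 [ 4.79 -0.22]]
top plate (np.float64(0.5), np.float64(0.25), np.float64(30.88), np.float64(29.81)) wall- (np.float64(0.25), np.float64(0.5), np.float64(43.56), np.float64(38.52)) wall+ (np.float64(0.0), np.float64(0.5), np.float64(39.43), np.float64(38.47)) both (np.float64(0.25), np.float64(0.5), np.float64(41.34), np.float64(38.5)) px/10mm [[-0.16 -3.85]
 [-3.89  0.  ]]
```

```bash
python3 -m crank '{"delta_pos":[[0.2,0,0.02],[0.2,0,0],[0.2,0,0],[0.05,0,0],[0,0,0],[0,0,0]],"delta_rot":[[0,0,0],[0,0,0],[0,0,0],[0,0,0],[0,0,0],[0,0,0]],"claw":[0.2,0.2,0.2,0.2,0.2,0.2]}'
python3 plan.py 518 -209 141 -1.714
```

```text
time: 19.85
tool_pos: [518.7, -208.7, 146.2]
orientation: [0.463, 0.534, 0.463, -0.534]
ft_force: [-0.2, -0.1, -1.9]
width: 63.3
t 19.85 tcp [ 518.7 -208.7  146.2] xaxis [ 1.e-04 -1.e-04 -1.e+00] jaw yaw -1.7132 w 63.3 F [-0.2 -0.1 -1.9] q [ 0.29  0.52  0.01  2.06 -0.01  0.56 -1.4 ]
shift share [ 0.105 -0.012  0.007]
rot shares [ 0.01  0.   -0.  ] shift after rot [ 0.105 -0.012  0.007]
rot shares [-44.99   0.     0.  ] shift after rot [ 0.105  0.012 -0.007]
```

Underside is at about 117. I'll lower in small steps and watch the force.

```bash
for i in 1; do python3 -m crank '{"delta_pos":[[0.05,0,0],[0.05,0,0],[0,0,0]],"delta_rot":[[0,0,0],[0,0,0],[0,0,0]],"claw":[0.2,0.2,0.2]}'; python3 -m crank '{"delta_pos":[[0.05,0,0],[0.03,0,0],[0,0,0]],"delta_rot":[[0,0,0],[0,0,0],[0,0,0]],"claw":[0.2,0.2,0.2]}'; python3 -m crank '{"delta_pos":[[0.03,0,0],[0.03,0,0],[0,0,0]],"delta_rot":[[0,0,0],[0,0,0],[0,0,0]],"claw":[0.2,0.2,0.2]}'; done
```

```text
time: 20.15
tool_pos: [518.4, -208.7, 141.1]
orientation: [-0.463, -0.534, -0.463, 0.534]
ft_force: [-0.2, -0.2, -2.7]
width: 63.3
time: 20.45
tool_pos: [518.3, -208.6, 137.0]
orientation: [-0.463, -0.534, -0.463, 0.534]
ft_force: [-0.7, 0.4, -3.0]
width: 63.2
time: 20.75
tool_pos: [518.6, -208.8, 134.2]
orientation: [0.463, 0.534, 0.463, -0.534]
ft_force: [0.5, -0.3, -4.0]
width: 63.5
```

Underside is at 105, already inside the straight walls with no contact. I'll go on.

```bash
python3 -m crank '{"delta_pos":[[0.06,0,0],[0.06,0,0],[0.06,0,0],[0,0,0]],"delta_rot":[[0,0,0],[0,0,0],[0,0,0],[0,0,0]],"claw":[0.2,0.2,0.2,0.2]}'; python3 -m crank '{"delta_pos":[[0.06,0,0],[0.06,0,0],[0.06,0,0],[0,0,0]],"delta_rot":[[0,0,0],[0,0,0],[0,0,0],[0,0,0]],"claw":[0.2,0.2,0.2,0.2]}';python3 -m crank '{"delta_pos":[[0.06,0,0],[0.06,0,0],[0.06,0,0],[0,0,0]],"delta_rot":[[0,0,0],[0,0,0],[0,0,0],[0,0,0]],"claw":[0.2,0.2,0.2,0.2]}'
```

```text
time: 21.15
tool_pos: [518.6, -208.8, 124.8]
orientation: [-0.463, -0.534, -0.463, 0.534]
ft_force: [-0.8, -0.8, -4.1]
width: 63.5
time: 21.55
tool_pos: [518.6, -208.8, 115.9]
orientation: [-0.463, -0.534, -0.463, 0.534]
ft_force: [1.0, -0.4, -3.9]
width: 63.7
time: 21.95
tool_pos: [518.6, -208.8, 106.9]
orientation: [-0.463, -0.534, -0.463, 0.534]
ft_force: [0.5, -1.0, -4.5]
width: 63.4
```

```bash
python3 -m crank '{"delta_pos":[[0.06,0,0],[0.04,0,0],[0,0,0]],"delta_rot":[[0,0,0],[0,0,0],[0,0,0]],"claw":[0.2,0.2,0.2]}'; python3 -m crank '{"delta_pos":[[0.03,0,0],[0.02,0,0],[0,0,0]],"delta_rot":[[0,0,0],[0,0,0],[0,0,0]],"claw":[0.2,0.2,0.2]}';python3 -m crank '{"delta_pos":[[0.02,0,0],[0,0,0]],"delta_rot":[[0,0,0],[0,0,0]],"claw":[0.2,0.2]}'
```

```text
time: 22.25
tool_pos: [518.6, -208.8, 102.0]
orientation: [-0.463, -0.534, -0.463, 0.534]
ft_force: [1.6, -1.4, -3.9]
width: 63.4
time: 22.55
tool_pos: [518.6, -208.8, 99.7]
orientation: [0.463, 0.534, 0.463, -0.534]
ft_force: [1.3, -0.6, -4.5]
width: 63.3
time: 22.75
tool_pos: [518.6, -208.8, 99.6]
orientation: [0.463, 0.534, 0.463, -0.534]
ft_force: [-0.5, -1.0, 4.1]
width: 63.3
```

It is on the floor of the pocket. I'll press lightly, release, rise, and look.

```bash
python3 -m crank '{"delta_pos":[[0.01,0,0],[0,0,0],[0,0,0],[0,0,0],[0,0,0],[0,0,0],[0,0,0],[-0.2,0,0],[-0.4,0,0],[-0.5,0,0],[-0.5,0,0],[-0.5,0,0]],"delta_rot":[[0,0,0],[0,0,0],[0,0,0],[0,0,0],[0,0,0],[0,0,0],[0,0,0],[0,0,0],[0,0,0],[0,0,0],[0,0,0],[0,0,0]],"claw":[0.2,0.5,0.6,0.8,1,1,1,1,1,1,1,1]}'
python3 plan.py
python3 look.py pics/s5.png 0 178 215
```

```text
time: 23.95
tool_pos: [518.4, -208.7, 204.9]
orientation: [0.463, 0.534, 0.463, -0.534]
ft_force: [0.5, 0.6, -0.6]
width: 85.4
t 23.95 tcp [ 518.4 -208.7  204.9] xaxis [ 3.e-04 -1.e-04 -1.e+00] jaw yaw -1.7134 w 85.4 F [ 0.5  0.6 -0.6] q [ 0.29  0.44  0.01  2.02 -0.01  0.68 -1.4 ]
origin px 134 182 scale 9
```

View pics/s5.png

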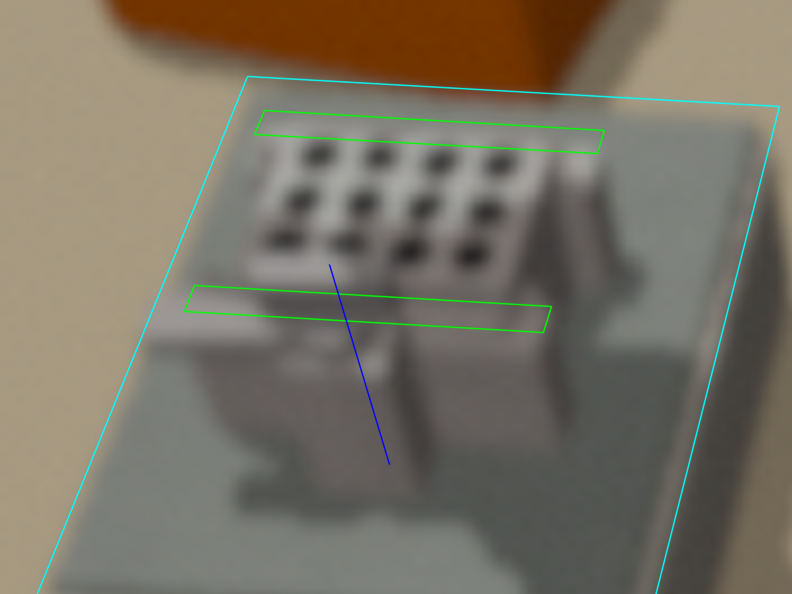

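The block sits home and square between the walls, and the gripper is clear. Next I'll find the button angle from the first top picture, where the view is free.

```bash
python3 - <<'E'
from edge import *
G=grad(cv2.imread("pics/top0.png"));s=[518.3,-208,-.143];res=[]
for a in np.arange(1.35,1.95,.02):
    q=obj(s,[[40.5,0,0]])[0];p=[q[0],q[1],s[2]+a]  # own x along wing, arm at -x
    E=[obj(p,pts([-42,y,124],[-15,y,124])) for y in(-7,7)]+[obj(p,pts([-42,-7,124],[-42,7,124]))]+[obj(p,pts([-15,y,140],[15,y,140])) for y in(-4,4)]
    D=[(a2,b2) for a2 in(-1,-.5,0,.5,1,1.5) for b2 in(-1,-.5,0,.5,1,1.5)]
    S=[score(G,"top",E,np.array(d)) for d in D];k=int(np.argmax(S));res.append((round(S[k],1),round(a,2),D[k],round(score(G,"top",E,np.array([.25,.5])),1)))
for r in sorted(res)[::-1][:6]:print(r)
print(max(res,key=lambda r:r[3]))
E
python3 plan.py 558.7 -214.6 205 -0.143
```

```text
(np.float64(29.5), np.float64(1.65), (0, 0), np.float64(25.8))
(np.float64(29.3), np.float64(1.67), (0, 0), np.float64(26.2))
(np.float64(29.3), np.float64(1.63), (0, 0), np.float64(25.1))
(np.float64(29.0), np.float64(1.61), (-0.5, -0.5), np.float64(24.1))
(np.float64(28.9), np.float64(1.59), (0, -0.5), np.float64(23.0))
(np.float64(28.7), np.float64(1.69), (-0.5, 0), np.float64(26.4))
(np.float64(28.7), np.float64(1.69), (-0.5, 0), np.float64(26.4))
t 24.0 tcp [ 520.9 -209.6  208.9] xaxis [ 0.0074 -0.0024 -1.    ] jaw yaw -1.7136 w 85.5 F [-0.2 -0.5  2.6] q [ 0.29  0.43  0.01  2.02 -0.01  0.68 -1.4 ]
shift share [ 0.084  0.763 -0.009]
rot shares [-22.5    0.1   -0.07] shift after rot [0.078 0.009 0.763]
rot shares [22.5  -0.07 -0.1 ] shift after rot [ 0.078 -0.009 -0.763]
```

```bash
python3 -m crank '{"delta_pos":[[0,0.4,0],[0,0.41,0],[0,0,0],[0,0,0],[0,0,0],[0,0,0],[0,0,0],[0,0,0],[0,0,0],[0,0,0],[0,0,0],[0,0,0]],"delta_rot":[[0,0,0],[0,0,0],[-1,0,0],[-1,0,0],[-1,0,0],[-1,0,0],[-1,0,0],[-1,0,0],[-1,0,0],[-1,0,0],[-1,0,0],[-1,0,0]],"claw":[1,1,1,1,1,1,1,1,1,0.5,0,0]}' 20
python3 -m crank '{"delta_pos":[[0,0,0],[0,0,0],[0,0,0],[0,0,0],[0,0,0],[0,0,0],[0,0,0]],"delta_rot":[[-1,0,0],[-1,0,0],[-1,0,0],[-1,0,0],[-1,0,0],[-1,0,0],[-1,0,0]],"claw":[0,0,0,0,0,0,0]}'
python3 -m crank '{"delta_pos":[[0,0,0],[0,0,0],[0,0,0],[0,0,0],[0,0,0],[0,0,0],[0,0,0],[0,0,0],[0,0,0]],"delta_rot":[[-1,0,0],[-1,0,0],[-1,0,0],[-1,0,0],[-1,0,0],[-1,0,0],[-0.8,0,0],[0,0,0],[0,0,0]],"claw":[0,0,0,0,0,0,0,0,0]}'
python3 plan.py 558.7 -214.6 143 -0.053
```

```text
time: 25.2
tool_pos: [558.5, -214.5, 203.9]
orientation: [0.619, 0.343, 0.618, -0.343]
ft_force: [0.0, -0.1, -0.8]
width: 44.4
time: 25.9
tool_pos: [558.5, -214.6, 203.8]
orientation: [0.683, 0.183, 0.683, -0.183]
ft_force: [-0.6, 0.2, -0.2]
width: 42.7
time: 26.8
tool_pos: [558.5, -214.6, 203.6]
orientation: [0.707, 0.019, 0.707, -0.019]
ft_force: [0.2, 0.1, 0.5]
width: 42.8
t 26.8 tcp [ 558.5 -214.6  203.6] xaxis [ 1.e-04 -4.e-04 -1.e+00] jaw yaw -0.0532 w 42.8 F [0.2 0.1 0.5] q [ 0.6   0.51 -0.44  1.92  0.3   0.77 -0.06]
shift share [1.212 0.002 0.004]
rot shares [-0.    0.    0.01] shift after rot [1.212e+00 1.000e-03 4.000e-03]
rot shares [ 4.5e+01  1.0e-02 -0.0e+00] shift after rot [ 1.212e+00 -1.000e-03 -4.000e-03]
```

Descend to 144, check the force, then close in stages.

```bash
python3 -m crank '{"delta_pos":[[0.3,0,0],[0.3,0,0],[0.25,0,0],[0.2,0,0],[0.14,0,0],[0,0,0],[0,0,0]],"delta_rot":[[0,0,0],[0,0,0],[0,0,0],[0,0,0],[0,0,0],[0,0,0],[0,0,0]],"claw":[0,0,0,0,0,0,0]}'
python3 -m crank '{"delta_pos":[[0,0,0],[0,0,0],[0,0,0],[0,0,0],[0,0,0]],"delta_rot":[[0,0,0],[0,0,0],[0,0,0],[0,0,0],[0,0,0]],"claw":[-0.3,-0.5,-0.68,-0.68,-0.68]}'
python3 -m crank '{"delta_pos":[[0,0,0],[0,0,0],[0,0,0],[0,0,0]],"delta_rot":[[0,0,0],[0,0,0],[0,0,0],[0,0,0]],"claw":[-0.72,-0.76,-0.8,-0.85]}'
python3 plan.py
```

```text
time: 27.5
tool_pos: [558.8, -214.4, 143.7]
orientation: [0.707, 0.018, 0.707, -0.018]
ft_force: [-0.0, -0.2, 0.5]
width: 42.7
time: 28.0
tool_pos: [558.7, -214.5, 144.0]
orientation: [0.707, 0.018, 0.707, -0.018]
ft_force: [0.9, 0.2, -1.4]
width: 13.6
time: 28.4
tool_pos: [559.5, -214.4, 144.0]
orientation: [0.708, 0.018, 0.706, -0.018]
ft_force: [2.1, 0.6, -0.9]
width: 7.0
t 28.4 tcp [ 559.5 -214.4  144. ] xaxis [ 1.8e-03 -1.0e-04 -1.0e+00] jaw yaw -0.0516 w 7.0 F [ 2.1  0.6 -0.9] q [ 0.57  0.59 -0.39  1.96  0.36  0.65 -0.1 ]
```

```bash
python3 -m crank '{"delta_pos":[[0,0,0],[0,0,0],[0,0,0]],"delta_rot":[[0,0,0],[0,0,0],[0,0,0]],"claw":[-1,-1,-1]}'
python3 plan.py
```

```text
time: 28.7
tool_pos: [559.5, -214.5, 144.0]
orientation: [0.708, 0.018, 0.706, -0.018]
ft_force: [3.0, 0.7, -0.5]
width: 7.4
t 28.7 tcp [ 559.5 -214.5  144. ] xaxis [ 1.8e-03 -1.0e-04 -1.0e+00] jaw yaw -0.0516 w 7.4 F [ 3.   0.7 -0.5] q [ 0.57  0.59 -0.39  1.96  0.36  0.65 -0.1 ]
```

The wing is gripped, only about 0.8 mm off centre. I'll turn it clockwise.

```bash
python3 -m crank '{"delta_pos":[[0,0,0],[0,0,0],[0,0,0],[0,0,0],[0,0,0],[0,0,0]],"delta_rot":[[1,0,0],[1,0,0],[1,0,0],[1,0,0],[1,0,0],[1,0,0]],"claw":[-1,-1,-1,-1,-1,-1]}'
python3 plan.py
python3 -m crank '{"delta_pos":[[0,0,0],[0,0,0],[0,0,0],[0,0,0],[0,0,0],[0,0,0],[0,0,0],[0,0,0]],"delta_rot":[[1,0,0],[1,0,0],[1,0,0],[1,0,0],[1,0,0],[1,0,0],[1,0,0],[1,0,0]],"claw":[-1,-1,-1,-1,-1,-1,-1,-1]}'
python3 plan.py
python3 -m crank '{"delta_pos":[[0,0,0],[0,0,0],[0,0,0],[0,0,0],[0,0,0],[0,0,0],[0,0,0],[0,0,0]],"delta_rot":[[1,0,0],[1,0,0],[1,0,0],[1,0,0],[1,0,0],[1,0,0],[1,0,0],[0.8,0,0]],"claw":[-1,-1,-1,-1,-1,-1,-1,-1]}'
python3 plan.py
```

```text
time: 29.3
tool_pos: [560.2, -214.6, 144.1]
orientation: [0.689, 0.166, 0.686, -0.165]
ft_force: [4.1, 0.5, -2.4]
width: 7.3
t 29.3 tcp [ 560.2 -214.6  144.1] xaxis [ 3.5e-03 -4.0e-04 -1.0e+00] jaw yaw -0.4728 w 7.3 F [ 4.1  0.5 -2.4] q [ 0.49  0.58 -0.28  1.96  0.26  0.63 -0.43]
time: 30.1
tool_pos: [560.9, -215.3, 144.1]
orientation: [0.617, 0.349, 0.613, -0.348]
ft_force: [4.5, -2.2, -3.9]
width: 7.2
t 30.1 tcp [ 560.9 -215.3  144.1] xaxis [ 0.0051 -0.0015 -1.    ] jaw yaw -1.0316 w 7.2 F [ 4.5 -2.2 -3.9] q [ 0.38  0.57 -0.12  1.97  0.12  0.61 -0.85]
time: 30.9
tool_pos: [561.2, -216.3, 144.1]
orientation: [0.501, 0.502, 0.496, -0.501]
ft_force: [6.9, -2.8, -5.1]
width: 7.2
t 30.9 tcp [ 561.2 -216.3  144.1] xaxis [ 0.0058 -0.0031 -1.    ] jaw yaw -1.5764 w 7.2 F [ 6.9 -2.8 -5.1] q [ 0.27  0.57  0.03  1.97 -0.03  0.6  -1.26]
```

```bash
python3 -m crank '{"delta_pos":[[0,0,0],[0,0,0],[0,0,0],[0,0,0]],"delta_rot":[[1,0,0],[0.8,0,0],[0,0,0],[0,0,0]],"claw":[-1,-1,-1,-1]}'
python3 plan.py; python3 -c "
from h import *
print(np.round(bot.get_obs()['moment'],3))"
python3 -m crank '{"delta_pos":[[0,0,0],[0,0,0],[0,0,0]],"delta_rot":[[0.7,0,0],[0.5,0,0],[0,0,0]],"claw":[-1,-1,-1]}'
python3 plan.py; python3 -c "
from h import *
print(np.round(bot.get_obs()['moment'],3))"
```

```text
time: 31.3
tool_pos: [561.2, -216.5, 144.0]
orientation: [0.469, 0.532, 0.464, -0.531]
ft_force: [6.2, -3.8, -4.5]
width: 7.4
t 31.3 tcp [ 561.2 -216.5  144. ] xaxis [ 0.0058 -0.0034 -1.    ] jaw yaw -1.7001 w 7.4 F [ 6.2 -3.8 -4.5] q [ 0.25  0.57  0.07  1.97 -0.06  0.6  -1.35]
[-0.808 -1.25  -0.052]
time: 31.6
tool_pos: [561.2, -216.5, 144.1]
orientation: [0.447, 0.55, 0.442, -0.549]
ft_force: [4.9, -5.2, -5.1]
width: 7.3
t 31.6 tcp [ 561.2 -216.5  144.1] xaxis [ 0.0056 -0.0043 -1.    ] jaw yaw -1.7808 w 7.3 F [ 4.9 -5.2 -5.1] q [ 0.23  0.57  0.09  1.98 -0.08  0.6  -1.41]
[-0.966 -1.132  0.549]
```

The yaw moment rose at about −1.75 rad, so the button is at its stop. I'll release, rise, back off and look.

```bash
python3 -m crank '{"delta_pos":[[0,0,0],[0,0,0],[0,0,0],[0,0,0],[-0.2,0,0],[-0.4,0,0],[-0.5,0,0],[-0.5,0,0],[-0.5,0,0],[0,0,0]],"delta_rot":[[0,0,0],[0,0,0],[0,0,0],[0,0,0],[0,0,0],[0,0,0],[0,0,0],[0,0,0],[0,0,0],[0,0,0]],"claw":[-0.6,-0.3,-0.2,-0.2,-0.2,-0.2,-0.2,-0.2,-0.2,-0.2]}'
python3 -m crank '{"delta_pos":[[0,0,-0.7],[0,0,-0.9],[0,0,-0.9],[0,0,-0.9],[0,0,-0.9],[0,0,-0.5],[0,0,0],[0,0,0]],"delta_rot":[[0,0,0],[0,0,0],[0,0,0],[0,0,0],[0,0,0],[0,0,0],[0,0,0],[0,0,0]],"claw":[-0.2,-0.2,-0.2,-0.2,-0.2,-0.2,-0.2,-0.2]}'
python3 plan.py
python3 - <<'E'
from h import *
k=9;o=[]
for n,u,v in(("scene",178,215),("top",362,222)):
    im=bot.get_image(n)[:,:,::-1];cv2.imwrite(f"pics/{n}_end.png",im);o.append(cv2.resize(im[v-30:v+30,u-22:u+22],None,fx=k,fy=k,interpolation=cv2.INTER_CUBIC))
    for q in("spare","cup","timer","holder","disinfectant","tipbox","tray"):
        d=bot.spot_in(n,q)
        if d: print(n,q,np.round(np.array(d[0]["centre"])*[560,420]),round(d[0]["confidence"],2),end="; ")
cv2.imwrite("pics/e6.png",np.hstack(o))
E
```

```text
time: 32.6
tool_pos: [560.9, -215.4, 253.2]
orientation: [0.446, 0.552, 0.442, -0.549]
ft_force: [-0.5, -0.4, 0.7]
width: 34.0
time: 33.4
tool_pos: [608.5, 20.4, 248.3]
orientation: [-0.444, -0.549, -0.445, 0.55]
ft_force: [-0.6, -0.8, 0.3]
width: 34.1
t 33.4 tcp [608.5  20.4 248.3] xaxis [-1.4e-03 -6.0e-04 -1.0e+00] jaw yaw -1.7816 w 34.1 F [-0.6 -0.8  0.3] q [-0.17  0.44  0.08  1.88 -0.05  0.82 -1.84]
scene spare [275. 293.] 0.94; scene cup [256. 190.] 0.88; scene timer [364. 333.] 0.74; scene holder [364. 333.] 0.92; scene disinfectant [447. 295.] 0.88; scene tipbox [235. 341.] 0.92; scene tray [138. 336.] 0.89; top timer [193. 247.] 0.64; top holder [227. 138.] 0.84; top disinfectant [174. 144.] 0.97; top tipbox [318. 135.] 0.68; top tray [375. 147.] 0.93;
```

View pics/e6.png

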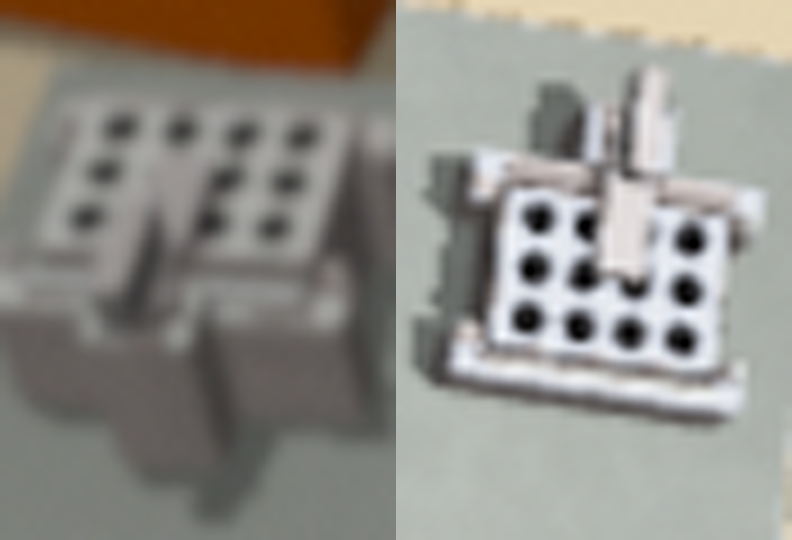

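The arm lies straight across the block, over the middle holes. The block is square between the walls, and the bystanders show at their old pixels. I'll hand in.

```bash
python3 -c "
from bench import bot
print(bot.job_done())"
```

```text
the job is handed in; nothing more can be done
None
```

I handed the job in at about 34 s of the 67 s allowed. The hand-in reports no verdict.

**What I did:** I took the block from the cradle by its long sides and stood it on the bench near (565, 70), turned to the pocket's heading. Then I took it again by its ends and lowered it into the pocket. It met no contact on the way down until the floor. Last, I gripped the turnbutton's wing and turned it until the yaw moment rose by about 0.6 N m, which I took as the stop.

**Last checks:**
- **Block and turnbutton:** both cameras show the block square between the pocket walls and the button arm straight across it. The TCP height when the block touched the pocket floor (99.6 mm, expected 99.3) agrees with it being fully home.
- **Robot:** the gripper is empty and clear of everything.
- **Bystanders:** spare, cup, holder, disinfectant, tipbox and tray were each found in at least one camera, and none looked moved; only spare, cup and holder had measured first positions to compare with.

**What disagreed:**
- **Cameras:** they differed by 4–6 mm in x. The scene view also showed the held block about 1.3 px to the right of where it was predicted. I used the mean of the two cameras, and the insertion met no contact.
- **Edge fits:** the automatic edge fits in the scene picture were unreliable for the pocket walls and the held block.
- **Timer:** at the end the network mistook the holder for the timer in the scene picture. The top view showed the timer where it had been.
- **Spare and cup:** the top-view check at the end did not report them. The scene view did.

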